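Hold a spectacle-temple cradle home in the drilling fixture

TASK

Take the beech cradle block with the amber spectacle temple on it from the bench and seat it in the drilling fixture: flat on the plate, bevel towards the open side, its square long side flush against the dark fence and its end against the blue stop. Then press on it with the gripper in one firm diagonal push (about 15 N, never ramming it), so that it is pushed against the fence and down on the plate at once, and finish while still holding it pressed like that. Do not disturb the jar, cup, tray and screwdriver.

Things in the scene. Friction and masses are not known exactly. Their poses are not given: they have to be found in the camera images.
- fixture: The drilling fixture, fixed to the bench: a plate 180 (x) by 260 (y) mm with a fence and a stop on it. Origin at bench level under the plate's centre. Its +x points square to the fence, from the open side towards the fence; its +y runs along the fence towards the stop; z is up. Its place and yaw (within 0.25 rad) change.
- plate: The bare, smooth aluminium plate of the fixture (the waxed block slides on it with friction about 0.25), its top 12 mm above the bench. Same origin and axes as the fixture.
- fence: The dark steel fence on the plate: 240 mm long, 16 mm thick, rising 25 mm above the plate. Same origin and axes as the fixture; its working face is the plane x = 65 mm, from y = -110 to 130 mm.
- stop: The blue stop block on the plate at the fence's +y end: 20 mm thick, 52 mm long from the fence towards the open side, rising 25 mm above the plate. Same origin and axes as the fixture; its working face is the plane y = 105 mm.
- home_corner (a point): The inner corner where the fence's face, the stop's face and the plate's top meet: (65, 105, 12) mm in the fixture's frame, axes as the fixture's.
- block: Loose beech block, 150 (y) by 50 (x) by 36 mm high, 0.18 to 0.33 kg, an amber temple lying along its top, 4 to 6 mm proud. Origin: centre of its underside. +x side: square, full height, for the fence. -x side: upright to 20 mm, then bevelled 45 degrees (16 mm in, 16 mm up); it starts towards the robot, yaw within 0.5 rad. +y end (brass hinge): for the stop. Grip across the width.
- block_corner (a point): The block's lower corner of square side and +y end: (25, 75, 0) mm in the block's frame. It comes to home_corner.
- bevel_mid (a point): The middle of the block's bevel face: (-17, 0, 28) mm in the block's frame; the face looks up and towards -x at 45 degrees. Pressing squarely on it pushes the block against fence and plate together without tipping it.
- jar: Bystander: amber jar with black lid, 48 mm across, 55 mm high, loose. Origin at its underside.
- cup: Bystander: grey plastic cup, 52 mm across, 45 mm high, loose. Origin at its underside.
- tray: Bystander: small open cardboard tray, 120 by 90 by 35 mm, loose. Origin at its underside.
- screwdriver: Bystander: screwdriver about 160 mm long, lying loose. Origin at its underside.
Things that resemble listed ones, but are neither listed nor needed, are in the scene too. Of the things like the block, leave any that is green; of the rest the smaller one is meant.

How it is judged:
By the outcome, as a careful person would: the job done as asked, in the order asked, and still so for the second after the job is handed in, while the arm keeps its last pose, push and grip.
It also fails if it takes over 61 s, if anything falls off the work surface, if the arm or the gripper's body presses on something with over 40 N, if the wrist force passes 120 N, or if a joint passes its speed limit or range.

ROBOT

A 6-joint arm with a two-finger parallel gripper is mounted at the origin on the work surface. World frame = base frame: x ahead of the robot, y to its left, z up, the work surface at z = 0. Lengths are in m, angles in rad, forces in N, time in s.
With the tool pointing down it reaches from about 0.325 to 0.9 m from the base axis. Payload 3.5 kg.
Tool frame: the origin (TCP) lies at the very end of the fingers, on their centre line; the grasp point (between the pads) lies 19 mm behind it; z points along the fingers, y is the line along which they close (so a half turn about z gives the same grasp; the last joint's range is limited). The gripper opens to 85 mm and grips with 20 to 120 N. Pads are 22 mm wide; open, the fingers measure 114 mm over their backs; the gripper's body (76 mm by 85 mm) begins 54 mm behind the grasp point. The pads swing forward as they close: fully open they stand 13 mm farther back than shut.
Start: joints at [-1.386, 0.276, -0.026, 1.268, 0, 1.467], TCP at [0.177, -0.599, 0.231] pointing down, gripper open.
Joint ranges: [-3.12, 3.12], [-0.85, 1.88], [-1.08, 1.24], [-1.95, 2.15], [-1.57, 1.53], [-3.14, 3.14]. Speed limits (rad/s): [2.57, 2.57, 3.14, 3.14, 3.14, 3.14].

INTERFACE

Orientations are given as a unit quaternion [x, y, z, w].
In Python, from bench import robot, eyes, order gives the robot as it stands.
- The arm moves only by the shell command python3 -m creep 'ROWS'. ROWS is JSON, a list that holds one entry, the list of rows, each a list of 7 numbers: the turn, a rotation vector about the tool's x, y, z in degrees, then the shift along the tool's x, y, z in cm, then the opening, from 0 (shut) to 1 (fully open). In form: [[[wx, wy, wz, x, y, z, jaw], ...]]. A call has 1 to 20 rows; each row is the pose to reach, as a shift and turn from the pose commanded when the call began, along the tool's axes at that moment; what a row does not reach only later rows make up. A row lasts 1/8 s, in which the tool goes at most 62.5 mm and 10.7 degrees, less where a joint would pass 70% of its speed; a pose out of reach is approached as far as the arm can. A call with a gripper value outside its range is refused whole. The fingers move at their own pace and stop on an object; the grip force is fixed at half the most. Time passes only in rows, so rows that repeat a pose let the fingers close. It gives the time, the measured TCP pose, the force, the opening and the grip force at its end, in the units of the state.
- robot.observe(): the state, without advancing time (a new reading comes with each control period).
- eyes.snapshot(name): name is "side" or "top"; returns the picture (420x560x3 uint8, blue, green, red); there is no depth.
- eyes.get_calibration(name): a dict with "K" (3x3 intrinsics, pixels), "rvec" (rotation vector, rad) and "tvec" (3), from world to camera coordinates, as OpenCV has them. Camera axes: x right, y down, z forward; pixel columns grow to the right and rows downward; lengths in m; the calibration is good to about 2 mm. A picture is of the moment at which its call begins. get_calibration takes no time and is no camera call.
- order.finish_job(): hands the job in; it is judged then, once.
The state is a dict: "time_s": time; "joint_pos": joint angles; "qvel": joint speeds; "joint_efforts": joint torques, N m; "eef_pos": TCP position; "tool_rot": TCP orientation; "wrist_force": force on the tool from outside, world axes, zero at the start; "moment": the same for the moment, N m; "width": finger opening in m; "grasp_force": force on a finger pad.
Only numpy, scipy, OpenCV 4.12 (cv2) and the standard library are available. Lean on these libraries where they do the work, as an engineer would, in place of code of your own. Each camera call takes 0.05 s, during which the arm holds its last target. There are 200 camera calls.

## Working session

There is one attempt and no reset: what is moved stays moved. The work goes in short steps, Python scripts to look and compute and a shell command to move; the robot and the scene stay as the last step left them, time stands still between calls to the robot, and variables do not carry over. Pictures are saved under pics/ and viewed, at most 13 in all, crops included, and the job is handed in when it is done.

```bash
mkdir -p pics; python3 - <<'E'
from bench import robot, eyes, order
import cv2,numpy as np
for n in("side","top"):
    cv2.imwrite(f"pics/{n}0.png",eyes.snapshot(n)); c=eyes.get_calibration(n)
    R=cv2.Rodrigues(np.array(c["rvec"]))[0]; print(n,c["K"],-R.T@np.array(c["tvec"]).ravel())
s=robot.observe(); print({k:np.round(v,3) for k,v in s.items()})
E
ls
```

```text
side [[519.6150001    0.         265.72379174]
 [  0.         519.6150001  209.93826993]
 [  0.           0.           1.        ]] [0.27264017 1.16237603 0.97836537]
top [[441.57967535   0.         274.25101607]
 [  0.         441.57967535 209.0802992 ]
 [  0.           0.           1.        ]] [ 0.30730159 -0.03600273  1.19221222]
{'time_s': np.float64(0.1), 'joint_pos': array([-1.386,  0.277, -0.028,  1.268, -0.   ,  1.467]), 'qvel': array([-0.   , -0.002,  0.003,  0.001, -0.001,  0.001]), 'joint_efforts': array([ 1.0000e-03, -4.4671e+01,  2.9613e+01,  9.0000e-03, -0.0000e+00,
        0.0000e+00]), 'eef_pos': array([ 0.177, -0.599,  0.23 ]), 'tool_rot': array([ 0.99 ,  0.143, -0.   , -0.001]), 'wrist_force': array([-0.308,  0.006, -0.148]), 'moment': array([-0.047,  0.036,  0.025]), 'grasp_force': np.float64(0.0), 'width': np.float64(0.085)}
pics
```

View pics/top0.png

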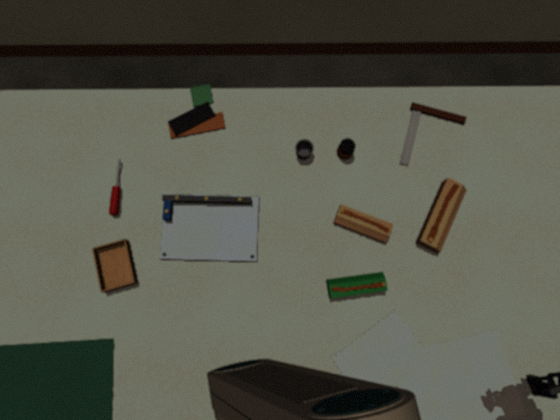

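View pics/side0.png

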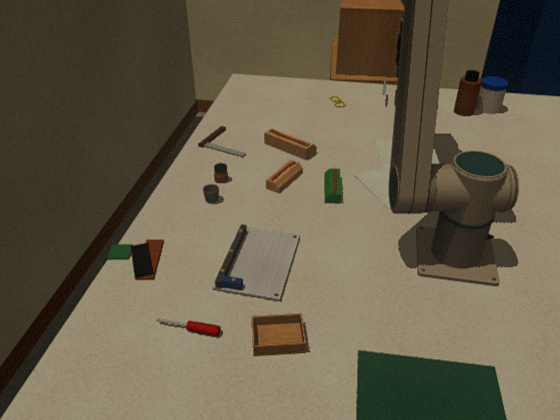

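Candidates in the top view: small beech block (363,223), large beech block (442,215) and green block (357,287). By the description I want the small beech one at (363,223), seen in the side view at (285,176). The fixture is at (210,228), with the fence on top and the stop on the left. Next is a close crop to check the choice.

```bash
python3 - <<'E'
import cv2,numpy as np
t=cv2.imread("pics/top0.png");s=cv2.imread("pics/side0.png")
def c(i,x,y,w,h,k): return cv2.resize(cv2.convertScaleAbs(i[y:y+h,x:x+w],alpha=1.6),None,fx=k,fy=k,interpolation=cv2.INTER_CUBIC)
a=np.hstack([c(t,325,195,80,56,5),c(s,255,150,80,56,5)])
b=np.hstack([c(t,155,185,110,84,400/110),c(s,205,215,110,84,400/110)])
o=np.vstack([a,b]);print(o.shape);cv2.imwrite("pics/crop0.png",o)
E
```

```text
(585, 800, 3)
```

View pics/crop0.png

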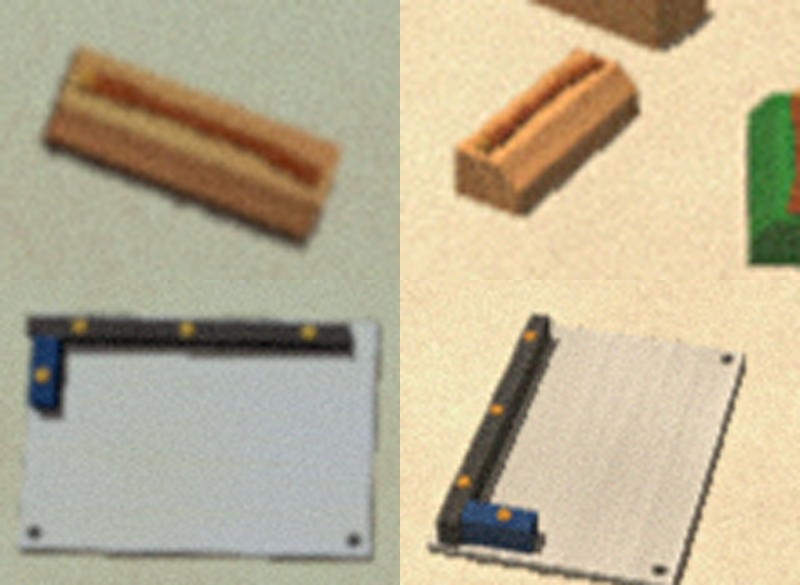

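The crop confirms the choice: a small beech block with an amber temple, brass hinge at the left (+y) end and bevel facing the robot. The fixture's corners are also clear. I'll fit both poses from the corners in the two views.

```bash
cat > h.py <<'E'
from bench import robot, eyes, order
import cv2,numpy as np
from scipy.optimize import least_squares
from scipy.spatial.transform import Rotation as Ro
C={n:eyes.get_calibration(n) for n in("side","top")}
def proj(n,P):
    c=C[n]; return cv2.projectPoints(np.array(P,float).reshape(-1,3),np.array(c["rvec"]),np.array(c["tvec"]),np.array(c["K"]),None)[0][:,0]
def world(p,q): return np.array(q,float)/1e3@Ro.from_euler('z',p[3]).as_matrix().T+p[:3]
def fit(obs,p0,zfix=None):   # obs: (view, px, py, [model mm])
    def r(p):
        q=np.array(p) if zfix is None else np.array([p[0],p[1],zfix,p[3]])
        return np.concatenate([(proj(o[0],world(q,[o[3]]))[0]-o[1:3]) for o in obs])
    s=least_squares(r,p0,loss='soft_l1'); p=s.x.copy()
    if zfix is not None:p[2]=zfix
    return p,r(p).reshape(-1,2)
BE=[[25,75,36],[25,-75,36],[-9,75,36],[-9,-75,36],[-25,75,20],[-25,-75,20],[25,75,0],[-25,75,0],[-25,-75,0],[25,-75,0]]
E
cat > m0.py <<'E'
from h import *
def m(x,y,k,ox,oy,cx,cy): return (x-cx+.5)/k-.5+ox,(y-cy+.5)/k-.5+oy
T=lambda x,y,*q:("top",*m(x,y,5,325,195,0,0),q); S=lambda x,y,*q:("side",*m(x,y,5,255,150,400,0),q)
k=400/110
U=lambda x,y,*q:("top",*m(x,y,k,155,185,0,280),q); V=lambda x,y,*q:("side",*m(x,y,k,205,215,400,280),q)
b=[T(80,46,25,75,36),T(341,148,25,-75,36),T(62,92,-9,75,36),S(457,148,25,75,36),S(458,197,25,75,0),S(522,214,-25,75,0),S(525,180,-25,75,20),S(582,48,25,-75,36),S(638,92,-25,-75,20),S(636,115,-25,-75,0),S(612,63,-9,-75,36)]
f=[U(20,548,-90,130,12),U(372,557,-90,-130,12),U(378,322,90,-130,12),U(27,318,81,130,37),U(30,405,13,125,37),U(56,408,13,105,37),V(533,316,81,-110,37),V(549,318,65,-110,37),V(745,355,-90,-130,12),V(430,547,90,130,12),V(540,515,13,105,37),V(535,540,13,125,37)]
for o,p0 in((b,[.3,-.2,0,-.3]),(f,[.3,.1,0,0])):
    for z in(None,0.):
        p,r=fit(o,p0,z); print(np.round(p,4)); print(np.round(r.T,1))
    if o is f: F=p
    else: B=p
np.save("B.npy",B);np.save("F.npy",F)
for n in("top","side"):
    i=cv2.imread(f"pics/{n}0.png"); K=4
    ox,oy,w,h=((150,185,250,90) if n=="top" else (200,150,150,150))
    i=cv2.convertScaleAbs(cv2.resize(i[oy:oy+h,ox:ox+w],None,fx=K,fy=K,interpolation=cv2.INTER_CUBIC),alpha=1.5)
    def L(p,Q):
        z=((proj(n,world(p,Q))-[ox,oy]+.5)*K).astype(int); cv2.polylines(i,[z],True,(255,0,255),1)
    L(B,[BE[j] for j in(0,1,3,2)]);L(B,[BE[j] for j in(2,3,5,4)]);L(B,[BE[j] for j in(4,5,8,7)])
    L(F,[[-90,-130,12],[-90,130,12],[90,130,12],[90,-130,12]]);L(F,[[65,-110,37],[81,-110,37],[81,130,37],[65,130,37]]);L(F,[[65,-110,12],[65,105,12],[13,105,12]]);L(F,[[13,105,37],[13,125,37],[65,125,37],[65,105,37]])
    cv2.imwrite(f"pics/ov_{n}.png",i[:, :800] if n=="top" else i)
E
python3 m0.py
```

```text
[ 5.326e-01 -2.813e-01  3.000e-04 -3.877e-01]
[[ 0.1  0.8 -0.6 -0.1 -0.2 -0.4 -0.9 -0.7  0.4  0.6  1.7]
 [-0.3 -0.6  2.   0.1 -0.6  0.8  2.5  0.  -0.6 -0.3 -0.2]]
[ 0.5327 -0.2815  0.     -0.3873]
[[ 0.1  0.9 -0.6 -0.1 -0.2 -0.3 -0.9 -0.7  0.4  0.6  1.7]
 [-0.3 -0.6  2.   0.2 -0.5  0.8  2.6  0.  -0.6 -0.3 -0.1]]
[ 0.529   0.1328 -0.0049 -0.0286]
[[-0.1  0.1  0.1  0.4 -0.4 -0.1 -0.3  0.5  0.1 -0.4  0.2 -0.6]
 [ 0.7  0.  -0.4 -0.1  0.6 -0.1  0.3  0.5  0.1  0.1  0.  -1.4]]
[ 0.5283  0.1335  0.     -0.0269]
[[-0.8 -0.2 -0.2 -0.4 -1.2 -0.8 -0.3  0.6  0.2 -0.3  0.4 -0.4]
 [ 0.9  0.  -0.6 -0.2  0.6 -0.1 -0.8 -0.6 -1.  -1.  -1.1 -2.5]]
```

```bash
python3 -c "
import cv2,numpy as np
t=cv2.imread('pics/ov_top.png');s=cv2.imread('pics/ov_side.png');print(t.shape,s.shape)
w=np.zeros((600,800,3),np.uint8);t=t[:360]
a=np.hstack([s[:600,:480], np.vstack([cv2.resize(t[:,:460],(320,250)),cv2.resize(t[60:360,640:],(320,350)) if t.shape[1]>640 else 0])])
cv2.imwrite('pics/ov.png',a)"
```

```text
(360, 800, 3) (600, 600, 3)
```

View pics/ov_side.png

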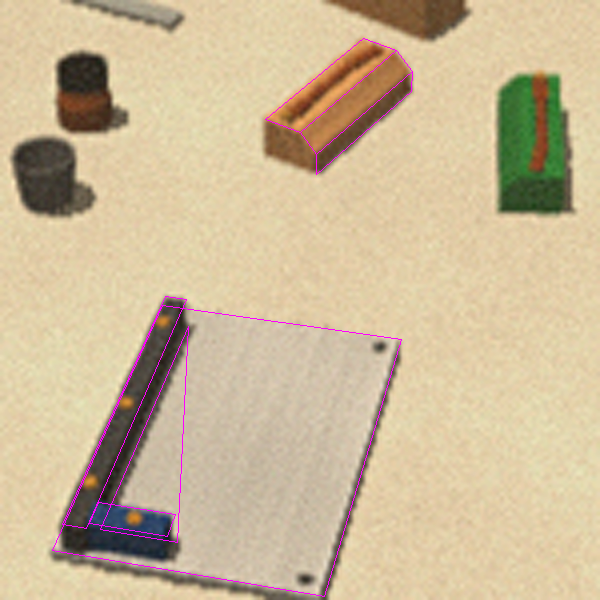

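View pics/ov_top.png

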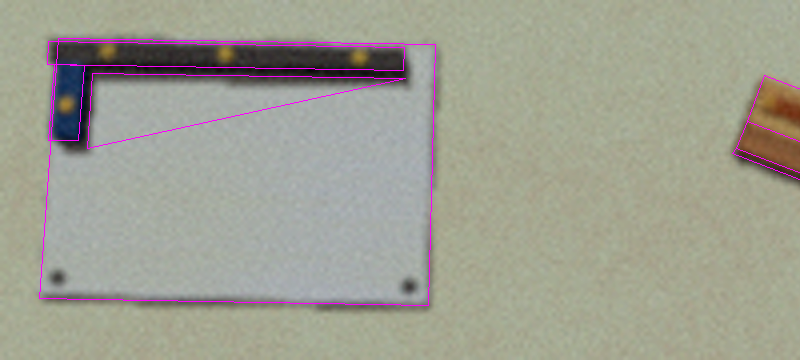

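The overlays agree within about 1 px (2–3 mm), so I set the block at (0.533,-0.281), yaw -0.387, and the fixture at (0.5287,0.133), yaw -0.028. Next I compute the reach.

```bash
cat >> h.py <<'E'
B=np.array([.5327,-.2814,0,-.3875]); F=np.array([.5287,.133,0,-.028])
def down(yaw): # tool y axis along heading yaw, z down
    y=np.array([np.cos(yaw),np.sin(yaw),0]); z=np.array([0,0,-1.]); return Ro.from_matrix(np.c_[np.cross(y,z),y,z])
def rel(pos,R,s=None,p0=None,R0=None):
    s=s or robot.observe(); R0=Ro.from_quat(s["tool_rot"]) if R0 is None else R0; p0=s["eef_pos"] if p0 is None else p0
    print("rows turn",np.round((R0.inv()*R).as_rotvec(degrees=True),2),"cm",np.round(100*R0.inv().apply(np.array(pos)-p0),2))
E
python3 -c "
from h import *
R=down(B[3]+0);s=robot.observe()
rel([B[0],B[1],.20],R);rel([B[0],B[1],.2],R*Ro.from_euler('z',180,degrees=True))"
```

```text
rows turn [ -0.11  -0.06 -51.31] cm [ 43.09 -20.32   3.07]
rows turn [-8.0000e-02  1.3000e-01  1.2869e+02] cm [ 43.09 -20.32   3.07]
```

```bash
python3 -m creep '[[[0,0,-10,8,-4,0.5,1],[0,0,-18,14,-7,1,1],[0,0,-27,21,-10,1.5,1],[0,0,-35,28,-14,2,1],[0,0,-43,35,-17,2.5,1],[0,0,-51.3,43.1,-20.3,3,1],[0,0,-51.3,43.1,-20.3,3,1],[0,0,-51.3,43.1,-20.3,3,1],[0,0,-51.3,43.1,-20.3,3,1],[0,0,-51.3,43.1,-20.3,3,1],[0,0,-51.3,43.1,-20.3,3,1],[0,0,-51.3,43.1,-20.3,3,1]]]'; python3 -c "
from h import *
rel([B[0],B[1],.0],down(B[3]));print(robot.observe()['joint_pos'])
i=eyes.snapshot('side')
i=cv2.convertScaleAbs(cv2.resize(i[60:210,200:400],None,fx=4,fy=4,interpolation=cv2.INTER_CUBIC),alpha=1.5);cv2.imwrite('pics/a1.png',i)"
```

```text
time_s: 1.6
eef_pos: [0.5323, -0.2832, 0.2014]
tool_rot: [0.831, 0.557, -0.0, 0.0]
wrist_force: [0.5, 0.5, 0.2]
width: 0.0852
grasp_force: 0.0
rows turn [ 0.    0.01 -0.11] cm [ 0.19 -0.03 20.14]
[-5.96153857e-01  2.54297178e-01 -1.19273562e-01  1.19715308e+00
 -9.10207315e-05  1.36410858e+00]
```

```bash
python3 -m creep '[[[0,0,0,0.2,0,5,1],[0,0,0,0.2,0,10,1],[0,0,0,0.2,0,14,1],[0,0,0,0.2,0,17,1],[0,0,0,0.2,0,19,1],[0,0,0,0.2,0,20,1],[0,0,0,0.2,0,20.1,1],[0,0,0,0.2,0,20.1,1]]]'; python3 -c "
from h import *
i=eyes.snapshot('side')
i=cv2.convertScaleAbs(cv2.resize(i[90:230,200:400],None,fx=4,fy=4,interpolation=cv2.INTER_CUBIC),alpha=1.5);cv2.imwrite('pics/a2.png',i)"
```

```text
time_s: 2.65
eef_pos: [0.5345, -0.2811, 0.0013]
tool_rot: [0.83, 0.558, 0.0, 0.001]
wrist_force: [-0.0, -0.0, 0.1]
width: 0.0856
grasp_force: 0.0
```

View pics/a2.png

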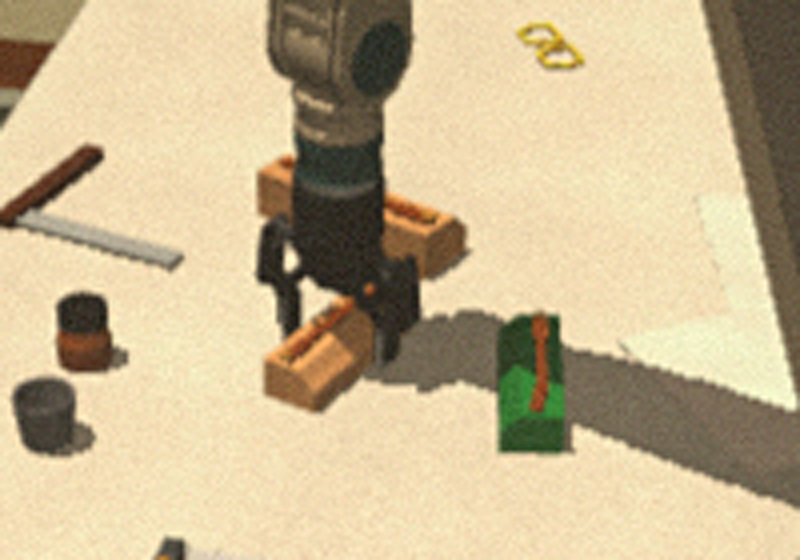

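The fingers straddle the block at mid-length (tips at about (290,330) and (390,355)) with clearance on both sides. Closing.

```bash
python3 -m creep '[[[0,0,0,0,0,0,0.5],[0,0,0,0,0,0,0.3],[0,0,0,0,0,0,0.2],[0,0,0,0,0,0,0.2],[0,0,0,0,0,0,0.2],[0,0,0,0,0,0,0.2],[0,0,0,0,0,-1,0.2],[0,0,0,0,0,-3,0.2],[0,0,0,0,0,-6,0.2],[0,0,0,0,0,-8,0.2],[0,0,0,0,0,-8,0.2],[0,0,0,0,0,-8,0.2]]]'; python3 -c "
from h import *
R=down(F[3]); p=world(F,[[10,20,12]])[0]
rel([p[0],p[1],.08+.014],R)
i=eyes.snapshot('side')
i=cv2.convertScaleAbs(cv2.resize(i[90:230,200:400],None,fx=4,fy=4,interpolation=cv2.INTER_CUBIC),alpha=1.5);cv2.imwrite('pics/a3.png',i)"
```

```text
time_s: 4.2
eef_pos: [0.5327, -0.2797, 0.0791]
tool_rot: [0.83, 0.558, -0.0, -0.001]
wrist_force: [-1.4, -0.2, -2.9]
width: 0.049
grasp_force: 62.5
rows turn [ -0.13  -0.05 -20.61] cm [ 40.28 -15.74  -1.44]
```

```bash
python3 -m creep '[[[0,0,0,5,-2,-1,0.2],[0,0,-4,11,-4.3,-1.4,0.2],[0,0,-8,17,-6.6,-1.4,0.2],[0,0,-12,23,-9,-1.4,0.2],[0,0,-16,29,-11.3,-1.4,0.2],[0,0,-19,34,-13.3,-1.4,0.2],[0,0,-20.6,38,-14.8,-1.4,0.2],[0,0,-20.6,40.3,-15.7,-1.4,0.2],[0,0,-20.6,40.3,-15.7,-1.4,0.2],[0,0,-20.6,40.3,-15.7,-1.4,0.2],[0,0,-20.6,40.3,-15.7,-1.4,0.2]]]'; python3 -c "
from h import *
R=down(F[3]); p=world(F,[[10,20,12]])[0]
rel([p[0],p[1],.0135],R)
for n in('top','side'):cv2.imwrite(f'pics/b_{n}.png',eyes.snapshot(n))
a=cv2.imread('pics/b_top.png')[170:290,140:290];b=cv2.imread('pics/b_side.png')[180:300,190:340]
cv2.imwrite('pics/b.png',cv2.convertScaleAbs(cv2.resize(np.hstack([a,b]),(800,320),interpolation=cv2.INTER_CUBIC),alpha=1.6))"
```

```text
time_s: 5.62
eef_pos: [0.5404, 0.1509, 0.0938]
tool_rot: [0.717, 0.697, -0.001, -0.0]
wrist_force: [0.4, -0.2, -3.0]
width: 0.0488
grasp_force: 62.6
rows turn [-0.06  0.03 -0.09] cm [ 0.18 -0.11  8.03]
```

View pics/b.png

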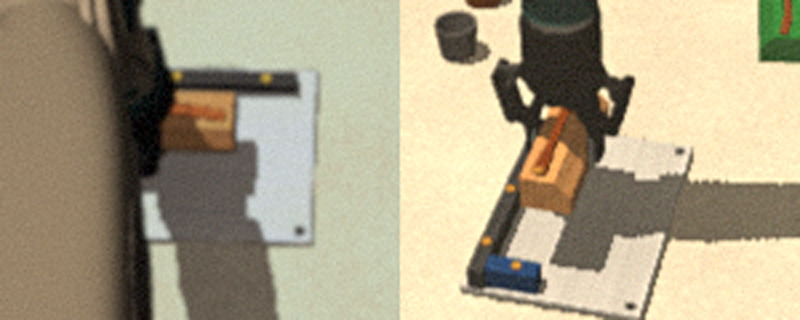

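The block is held level and parallel to the fence, above the plate, with its end short of the blue stop. Lowering.

```bash
python3 -m creep '[[[0,0,0,0.2,-0.1,3,0.2],[0,0,0,0.2,-0.1,5.5,0.2],[0,0,0,0.2,-0.1,7,0.2],[0,0,0,0.2,-0.1,7.5,0.2],[0,0,0,0.2,-0.1,7.8,0.2],[0,0,0,0.2,-0.1,7.8,0.2]]]'; python3 -m creep '[[[0,0,0,0,0,0.1,0.2],[0,0,0,0,0,0.2,0.2],[0,0,0,0,0,0.2,0.2]]]'
```

```text
time_s: 6.48
eef_pos: [0.5405, 0.1541, 0.017]
tool_rot: [0.717, 0.697, 0.001, 0.0]
wrist_force: [1.0, -0.4, -2.8]
width: 0.0491
grasp_force: 62.6
time_s: 6.85
eef_pos: [0.5399, 0.1541, 0.0144]
tool_rot: [0.717, 0.697, 0.0, 0.0]
wrist_force: [0.6, -0.5, -2.5]
width: 0.0491
grasp_force: 62.6
```

```bash
python3 -m creep '[[[0,0,0,0,0,0.1,0.2],[0,0,0,0,0,0.1,0.2]]]'; python3 -m creep '[[[0,0,0,0.2,0,0,0.2],[0,0,0,0.4,0,0,0.2],[0,0,0,0.5,0,0,0.2],[0,0,0,0.5,0,0,0.2]]]'
```

```text
time_s: 7.1
eef_pos: [0.5397, 0.154, 0.0132]
tool_rot: [0.717, 0.697, -0.0, -0.0]
wrist_force: [-0.8, 0.1, -2.4]
width: 0.049
grasp_force: 62.6
time_s: 7.6
eef_pos: [0.54, 0.1591, 0.0133]
tool_rot: [0.717, 0.697, 0.0, 0.0]
wrist_force: [-0.1, -0.2, -3.1]
width: 0.0491
grasp_force: 62.6
```

```bash
python3 -m creep '[[[0,0,0,0,0,0.1,0.2],[0,0,0,0,0,0.1,0.2]]]'; for i in 1 2 ; do python3 -m creep '[[[0,0,0,0.1,0,0,0.2],[0,0,0,0.2,0,0,0.2],[0,0,0,0.2,0,0,0.2]]]'|grep -E "eef|wrist"; done
```

```text
time_s: 7.85
eef_pos: [0.5403, 0.1591, 0.0131]
tool_rot: [0.717, 0.697, 0.0, 0.0]
wrist_force: [-1.4, -0.4, 4.6]
width: 0.0492
grasp_force: 63.6
eef_pos: [0.5412, 0.1609, 0.0131]
wrist_force: [-0.3, -1.7, 5.5]
eef_pos: [0.5414, 0.1629, 0.0131]
wrist_force: [-0.8, -2.3, 5.1]
```

```bash
for i in 1 2 3 4 ; do python3 -m creep '[[[0,0,0,0.1,0,0,0.2],[0,0,0,0.1,0,0,0.2]]]'|grep -E "eef|wrist"; done
```

```text
eef_pos: [0.5415, 0.1639, 0.0131]
wrist_force: [0.4, -1.5, 5.1]
eef_pos: [0.5415, 0.1643, 0.0131]
wrist_force: [-0.2, -2.2, 4.8]
eef_pos: [0.5415, 0.1643, 0.0132]
wrist_force: [0.6, -5.9, 5.6]
eef_pos: [0.5414, 0.1644, 0.0131]
wrist_force: [-0.4, -8.9, 6.8]
```

```bash
python3 -m creep '[[[0,0,0,-0.2,0,0,0.2],[0,0,0,-0.2,0,-0.1,0.4],[0,0,0,-0.2,0,-0.1,0.72],[0,0,0,-0.2,0,-0.1,0.72],[0,0,0,-0.2,0,-0.1,0.72]]]';  python3 -m creep '[[[0,0,0,0,0,-1,0.72],[0,0,0,0,0,-4,0.72],[0,0,0,0,0,-9,0.5],[0,0,0,0,0,-13,0],[0,0,0,0,0,-13,0],[0,0,0,0,0,-13,0]]]'; python3 -c "
from h import *
# square press orientation: tool z along (1,0,-1)/sqrt2 in fixture, x along fixture y
c=Ro.from_euler('z',F[3]).as_matrix(); z=c@np.array([1,0,-1])/2**.5
s=robot.observe();x=c@np.array([0,1.,0])
R=Ro.from_matrix(np.c_[x,np.cross(z,x),z]); 
bm=world(F,[[10-17,30,12+28]])[0]   # bevel mid, block 30mm off the fence
rel(bm-.06*z,R);rel(bm,R); print(s['joint_pos'])"
```

```text
time_s: 10.22
eef_pos: [0.54, 0.1653, 0.0131]
tool_rot: [0.717, 0.697, 0.0, -0.0]
wrist_force: [-0.9, 0.6, -0.2]
width: 0.0613
grasp_force: 0.0
time_s: 10.98
eef_pos: [0.5398, 0.165, 0.1433]
tool_rot: [0.717, 0.697, -0.0, -0.0]
wrist_force: [0.0, -0.2, -0.6]
width: -0.0
grasp_force: 0.0
rows turn [-45.   0.  -0.] cm [-0.23 -5.97  6.09]
rows turn [-45.   0.  -0.] cm [-0.23 -1.72 10.33]
[ 1.82088002e-01  2.31841709e-01 -2.77773688e-01  1.06122974e+00
  2.01466990e-05  1.78095266e+00]
```

```bash
python3 -m creep '[[[-10,0,0,-0.1,-3,0,0],[-20,0,0,-0.2,-6,0,0],[-30,0,0,-0.2,-6,1,0],[-38,0,0,-0.2,-6,3,0],[-45,0,0,-0.2,-6,5,0],[-45,0,0,-0.2,-6,6.1,0],[-45,0,0,-0.2,-6,6.1,0],[-45,0,0,-0.2,-6,6.1,0]]]'; python3 -c "
from h import *
s=robot.observe();print(s['joint_pos'])
for n in('top','side'):cv2.imwrite(f'pics/c_{n}.png',eyes.snapshot(n))
a=cv2.imread('pics/c_top.png')[170:290,140:290];b=cv2.imread('pics/c_side.png')[180:300,190:340]
cv2.imwrite('pics/c.png',cv2.convertScaleAbs(cv2.resize(np.hstack([a,b]),(800,320),interpolation=cv2.INTER_CUBIC),alpha=1.6))"
```

```text
time_s: 11.98
eef_pos: [0.4806, 0.1648, 0.0825]
tool_rot: [0.662, 0.644, 0.267, 0.274]
wrist_force: [-0.0, 0.3, 0.3]
width: -0.0
grasp_force: 0.0
[ 0.35485098 -0.02715763 -1.06316149 -0.21302738 -0.2674651   1.84848019]
```

View pics/c.png

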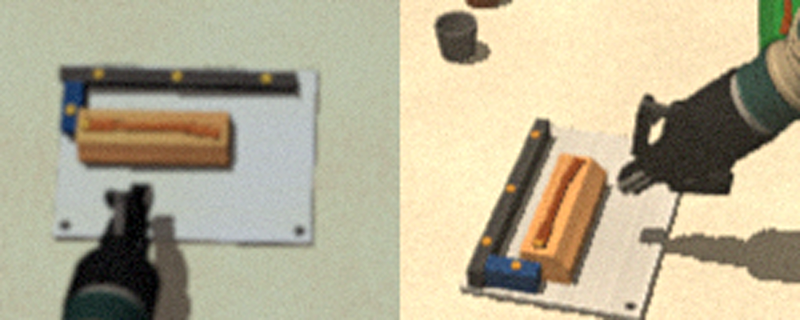

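```bash
python3 -c "
from h import *
s=robot.observe()
f=lambda n,P:(proj(n,P)-([140,170] if n=='top' else [190,180]))*800/300+([0,0] if n=='top' else [400,0])
P=world(F,[[10,30,12],[-7,30,40],[35,105,48],[35,-45,48],[-15,105,32],[-15,-45,32]])
for n in('top','side'): print(n,np.round(f(n,[s['eef_pos']]))[0].tolist(),np.round(f(n,P)).tolist())"
```

```text
top [141.0, 187.0] [[157.0, 141.0], [152.0, 152.0], [78.0, 108.0], [228.0, 111.0], [78.0, 160.0], [228.0, 163.0]]
side [621.0, 184.0] [[566.0, 229.0], [582.0, 211.0], [520.0, 249.0], [560.0, 152.0], [570.0, 270.0], [607.0, 170.0]]
```

```bash
python3 -m creep '[[[0,0,0,0,0,2,0],[0,0,0,0,0,4,0],[0,0,0,0,0,5,0],[0,0,0,0,0,5.3,0],[0,0,0,0,0,5.3,0]]]'|grep -E "eef|wrist"; for i in 1 2 3; do python3 -m creep '[[[0,0,0,0,0,0.1,0],[0,0,0,0,0,0.2,0],[0,0,0,0,0,0.2,0]]]'|grep -E "eef|wrist"; done
```

```text
eef_pos: [0.5177, 0.1636, 0.0451]
wrist_force: [0.7, -1.0, -0.6]
eef_pos: [0.519, 0.1636, 0.0436]
wrist_force: [-0.5, -0.1, -0.5]
eef_pos: [0.5205, 0.1635, 0.0419]
wrist_force: [0.5, 0.2, 0.2]
eef_pos: [0.5218, 0.1635, 0.0405]
wrist_force: [-0.2, 0.8, 0.2]
```

```bash
for i in 1 2 3 4; do python3 -m creep '[[[0,0,0,0,0.14,0.14,0],[0,0,0,0,0.28,0.28,0],[0,0,0,0,0.42,0.42,0],[0,0,0,0,0.42,0.42,0]]]'|grep -E "eef|wrist"; done
```

```text
eef_pos: [0.5281, 0.1634, 0.0407]
wrist_force: [-0.8, -0.2, 0.2]
eef_pos: [0.534, 0.1633, 0.0407]
wrist_force: [0.8, -0.7, 0.1]
eef_pos: [0.5399, 0.163, 0.0407]
wrist_force: [-0.3, -0.0, -0.9]
eef_pos: [0.5459, 0.1629, 0.0407]
wrist_force: [-0.5, -0.0, -0.6]
```

```bash
python3 -c "
from h import *
s=robot.observe()
for n in('top','side'):cv2.imwrite(f'pics/d_{n}.png',eyes.snapshot(n))
a=cv2.imread('pics/d_top.png')[170:290,140:290];b=cv2.imread('pics/d_side.png')[180:300,190:340]
cv2.imwrite('pics/d.png',cv2.convertScaleAbs(cv2.resize(np.hstack([a,b]),(800,320),interpolation=cv2.INTER_CUBIC),alpha=1.6))
print(world(F,[[23,30,40]]))"
```

```text
[[0.55253087 0.16234432 0.04      ]]
```

View pics/d.png

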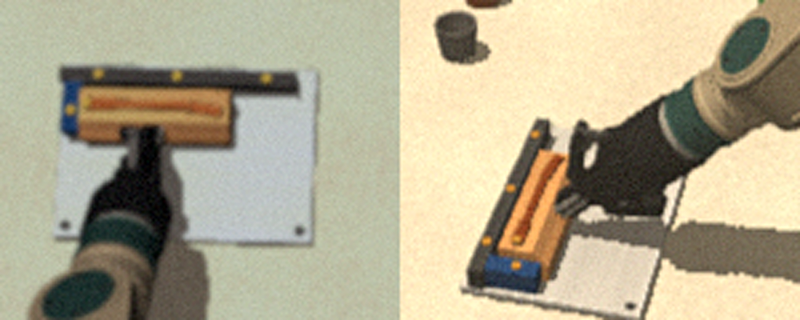

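The block is sliding along the stop, with about 7 mm left to the fence and the fingertips mid-bevel at (145,135). Continuing in small steps.

```bash
for i in 1 2 3 4; do python3 -m creep '[[[0,0,0,0.02,0.07,0.07,0],[0,0,0,0.04,0.14,0.14,0],[0,0,0,0.04,0.14,0.14,0]]]'|grep -E "eef|wrist"; done
```

```text
eef_pos: [0.5476, 0.1633, 0.0406]
wrist_force: [0.3, -1.0, 0.5]
eef_pos: [0.5497, 0.1637, 0.0407]
wrist_force: [0.1, 0.3, 0.5]
eef_pos: [0.5517, 0.164, 0.0407]
wrist_force: [-0.5, 0.8, 0.4]
eef_pos: [0.5537, 0.1644, 0.0406]
wrist_force: [-0.5, 0.1, 0.5]
```

```bash
for i in 1 2 3; do python3 -m creep '[[[0,0,0,0.02,0.07,0.07,0],[0,0,0,0.02,0.07,0.07,0]]]'|grep -E "eef|wrist"; done
```

```text
eef_pos: [0.5543, 0.1644, 0.0406]
wrist_force: [-3.4, -0.4, 3.5]
eef_pos: [0.5543, 0.1644, 0.0405]
wrist_force: [-12.7, -1.0, 12.1]
eef_pos: [0.5544, 0.1644, 0.0405]
wrist_force: [-17.5, -0.8, 17.9]
```

The block touched the fence. I'll back off, nudge the -y end against the stop by touch so that contact is certain, then make the final press.

```bash
python3 -m creep '[[[0,0,0,0,0,-2,0],[0,0,0,0,0,-5,0],[0,0,0,-5,0,-6,0],[0,0,0,-9.4,0,-6,0],[0,0,0,-9.4,0,-6,0],[0,0,0,-9.4,0.3,-3,0],[0,0,0,-9.4,0.4,0,0],[0,0,0,-9.4,0.4,1.7,0],[0,0,0,-9.4,0.4,1.7,0]]]'; python3 -m creep '[[[0,0,0,0.2,0,0,0],[0,0,0,0.4,0,0,0],[0,0,0,0.4,0,0,0]]]'|grep -E "eef|wrist";for i in 1 2 3; do python3 -m creep '[[[0,0,0,0.1,0,0,0],[0,0,0,0.1,0,0,0]]]'|grep -E "eef|wrist"; done
```

```text
time_s: 19.3
eef_pos: [0.5687, 0.0713, 0.0299]
tool_rot: [0.662, 0.645, 0.266, 0.273]
wrist_force: [-0.1, 0.4, -0.3]
width: 0.0001
grasp_force: 0.0
eef_pos: [0.5687, 0.0748, 0.0321]
wrist_force: [0.2, -0.2, -0.1]
eef_pos: [0.5689, 0.0754, 0.0317]
wrist_force: [-0.0, 1.1, -0.2]
eef_pos: [0.5689, 0.0764, 0.0314]
wrist_force: [0.7, -0.3, 0.4]
eef_pos: [0.5689, 0.0765, 0.0314]
wrist_force: [-0.4, -3.2, 0.7]
```

```bash
for i in 1 2 ; do python3 -m creep '[[[0,0,0,0.1,0,0,0],[0,0,0,0.1,0,0,0]]]'|grep -E "eef|wrist"; done; python3 -c "
from h import *
for n in('top','side'):cv2.imwrite(f'pics/e_{n}.png',eyes.snapshot(n))
a=cv2.imread('pics/e_top.png')[180:260,150:250];b=cv2.imread('pics/e_side.png')[210:290,200:300]
cv2.imwrite('pics/e.png',cv2.convertScaleAbs(cv2.resize(np.hstack([a,b]),(800,320),interpolation=cv2.INTER_CUBIC),alpha=1.6))"
```

```text
eef_pos: [0.5689, 0.0766, 0.0314]
wrist_force: [-1.4, -7.0, 0.9]
eef_pos: [0.5688, 0.0766, 0.0314]
wrist_force: [-1.4, -8.5, 3.0]
```

View pics/e.png

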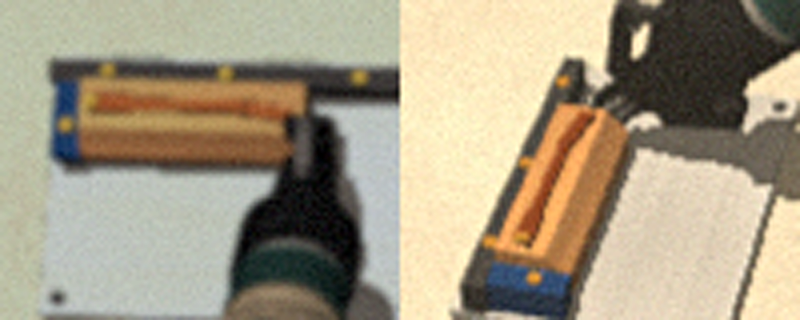

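The block is seated against both fence and stop: no gap shows at the blue stop (65,125) or along the fence. Back off and return to the bevel for the final press.

```bash
python3 -m creep '[[[0,0,0,-0.8,0,0,0],[0,0,0,-1.5,0,0,0],[0,0,0,-1.5,0,-4,0],[0,0,0,-1.5,0,-8,0],[0,0,0,3,-0.4,-8,0],[0,0,0,8.4,-0.4,-8,0],[0,0,0,8.4,-0.4,-8,0],[0,0,0,8.4,-0.4,-8,0]]]'; python3 -c "
from h import *
s=robot.observe();R=Ro.from_quat(s['tool_rot']);c=Ro.from_euler('z',F[3]).as_matrix(); z=c@np.array([1,0,-1])/2**.5;x=c@np.array([0,1.,0])
R1=Ro.from_matrix(np.c_[x,np.cross(z,x),z])
rel([.5543,.1630,.0403],R1)"
```

```text
time_s: 22.02
eef_pos: [0.5115, 0.1652, 0.0847]
tool_rot: [0.662, 0.645, 0.267, 0.274]
wrist_force: [-0.7, -0.3, -0.2]
width: -0.0001
grasp_force: 0.0
rows turn [-0.06 -0.04  0.05] cm [-0.1  -0.1   6.17]
```

```bash
python3 -m creep '[[[0,0,0,-0.1,-0.1,2,0],[0,0,0,-0.1,-0.1,4,0],[0,0,0,-0.1,-0.1,5.3,0],[0,0,0,-0.1,-0.1,5.8,0],[0,0,0,-0.1,-0.1,5.9,0],[0,0,0,-0.1,-0.1,5.9,0]]]'|grep -E "eef|wrist"; for i in 1 2 3; do python3 -m creep '[[[0,0,0,0,0,0.05,0],[0,0,0,0,0,0.1,0],[0,0,0,0,0,0.1,0]]]'|grep -E "eef|wrist"; done
```

```text
eef_pos: [0.5527, 0.1623, 0.0428]
wrist_force: [1.5, -0.3, 0.0]
eef_pos: [0.5537, 0.163, 0.0422]
wrist_force: [-1.0, 0.8, 0.7]
eef_pos: [0.5543, 0.1628, 0.0412]
wrist_force: [-0.3, -0.2, -0.2]
eef_pos: [0.5546, 0.1628, 0.0409]
wrist_force: [-6.1, -0.3, 8.3]
```

```bash
python3 -m creep '[[[0,0,0,0,0,0.05,0],[0,0,0,0,0,0.05,0],[0,0,0,0,0,0.05,0],[0,0,0,0,0,0.05,0]]]'|grep -E "time|eef|wrist"
```

```text
time_s: 24.4
eef_pos: [0.5547, 0.1628, 0.0409]
wrist_force: [-11.8, -0.9, 13.7]
```

```bash
python3 -m creep '[[[0,0,0,0,0,-0.02,0],[0,0,0,0,0,-0.02,0],[0,0,0,0,0,-0.02,0],[0,0,0,0,0,-0.02,0]]]'|grep -E "time|eef|wrist"; python3 -c "
from h import *
for n in('top','side'):cv2.imwrite(f'pics/f_{n}.png',eyes.snapshot(n))
print(robot.observe()['wrist_force'])
a=cv2.imread('pics/f_top.png')[180:260,150:250];b=cv2.imread('pics/f_side.png')[210:290,200:300]
cv2.imwrite('pics/f.png',cv2.convertScaleAbs(cv2.resize(np.hstack([a,b]),(800,320),interpolation=cv2.INTER_CUBIC),alpha=1.6))"
```

```text
time_s: 24.9
eef_pos: [0.5547, 0.1628, 0.0409]
wrist_force: [-9.1, 0.1, 10.7]
[-9.52658839e+00  2.09308481e-03  1.05950234e+01]
```

View pics/f.png

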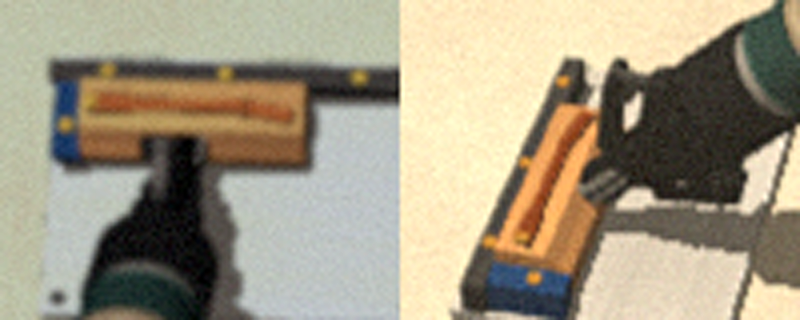

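The block is seated flush at the fence and stop, with the fingertips on mid-bevel at (180,150) and a steady push of about 14 N. Handing in.

```bash
python3 -c "
from bench import order
print(order.finish_job())"
```

```text
the job is handed in; nothing more can be done
None
```

I handed the job in at about 25 s: the block sits flush against fence and stop in the final pictures, held by a steady diagonal push of about 14 N on its bevel; an earlier seating push briefly reached about 25 N, the final press about 18 N before I eased it, and I kept clear of the bystanders but did not re-image them.

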